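# Weigh down the glued inlays

### The arm

A 6-joint arm with a two-finger parallel gripper is mounted at the origin on the work surface. World frame = base frame: x ahead of the robot, y to its left, z up, the work surface at z = 0. Lengths are in m, angles in rad, forces in N, time in s.
With the tool pointing down it reaches from about 0.25 to 0.775 m from the base axis. Payload 4 kg.
Tool frame: the origin (TCP) lies midway between the tips of the shut fingers; the grasp point (between the pads) lies 19 mm behind it (robot.tcp_to_grasp is the z of the grasp point in the tool frame, in m); z points along the fingers, y is the line along which they close (so a half turn about z gives the same grasp; the last joint's range is limited). The gripper opens to 94 mm and grips with 3 to 60 N. Pads are 16 mm wide; open, the fingers measure 119 mm over their backs; the gripper's body (75 mm by 177 mm) begins 78 mm behind the grasp point.
Start: joints at [1.153, 0.087, 1.371, -0, 1.684, -0.103], TCP at [0.17, 0.523, 0.206] pointing down, gripper open.
Joint ranges: [-3.1, 3.1], [-0.76, 2.03], [0.27, 2.55], [-1.08, 4.22], [0.17, 2.65], [-2.57, 2.57]. Speed limits (rad/s): [2.79, 2.79, 3.14, 3.14, 3.14, 3.14].

### API

Orientations are given as [roll, pitch, yaw] about the fixed x, y, z axes, in that order (R = Rz(yaw) Ry(pitch) Rx(roll)).
In Python, from bench import robot gives the robot as it stands. The module is installed in compiled form; this text tells all that it offers.
- The arm moves only by the tool move_arm, never from a script. Its argument "motion" is one flat list of numbers, 7 for each row, row after row: the turn, a rotation vector about the tool's x, y, z in units of 45 degrees (1.0 is 45 degrees), then the shift along the tool's x, y, z in units of 100 mm (1.0 is 100 mm), then the opening, from 0 (shut) to 1 (fully open). A call has 1 to 12 rows; each row shifts and turns the commanded pose from where the row before left it, along the tool's axes as they then stand; what a row does not reach is not made up. A row lasts 1/12 s, in which the tool goes at most 41.7 mm and 7.16 degrees, less where a joint would pass 70% of its speed; a pose out of reach is approached as far as the arm can. A call with a number of a shift or a turn outside -1 to 1 is refused whole. A call with a gripper value outside its range is refused whole. The fingers move at their own pace and stop on an object; the grip force is fixed at half the most. Time passes only in rows, so rows that do not move let the fingers close. It gives the time, the measured TCP pose, the force, the opening and the grip force at its end, in the units of the state.
- robot.get_obs(): the state, without advancing time (a new reading comes with each control period).
- robot.snapshot(name): name is "side" or "top"; returns the picture (480x640x3 uint8, red, green, blue); there is no depth.
- robot.get_calibration(name): a dict with "fx", "fy", "cx", "cy" (pixels), "R" (3x3) and "t" (3): a world point X has camera coordinates R X + t. Camera axes: x right, y down, z forward; pixel columns grow to the right and rows downward; lengths in m; the calibration is good to about 2 mm. A picture is of the moment at which its call begins. get_calibration takes no time and is no camera call.
- robot.close_job(): hands the job in; it is judged then, once.
The state is a dict: "time": time; "joint_positions": joint angles; "qvel": joint speeds; "joint_torque": joint torques, N m; "tool_pos": TCP position; "ee_rot": TCP orientation; "wrist_force": force on the tool from outside, world axes, zero at the start; "wrist_torque": the same for the moment, N m; "width": finger opening in m; "finger_force": force on a finger pad.
Only numpy, scipy, OpenCV 4.12 (cv2) and the standard library are available. Lean on these libraries where they do the work, as an engineer would, in place of code of your own. Each camera call takes 0.05 s, during which the arm holds its last target. There are 200 camera calls.

### The job

The inlays in three dark wood plates have just been glued and must be weighed down in the order they were glued: set the largest round steel weight on the long plate, then the middle-sized round weight on the square plate, and last the smallest round weight on the round plate, each standing upright, centred over the white inlay, and let go before you fetch the next. Lower them gently rather than dropping them, do not push the plates about, and leave the square weights where they are.

Things in the scene. Friction and masses are not known exactly. Their poses are not given: they have to be found in the camera images.
- large_round_weight: The largest of three plain steel round (cylindrical) weights, 66 mm across, about 0.7 kg. The base is 26 mm high; on it, in the middle, stands a steel knob 20 mm across and 30 mm tall (from 26 to 56 mm above the underside), by which it is gripped from above. Origin at the centre of the underside, z up.
- middle_round_weight: The middle-sized of the three steel round weights, 50 mm across, about 0.4 kg. The base is 26 mm high; on it, in the middle, stands a steel knob 20 mm across and 30 mm tall (from 26 to 56 mm above the underside), by which it is gripped from above. Origin at the centre of the underside, z up.
- small_round_weight: The smallest of the three steel round weights, 36 mm across, about 0.2 kg. The base is 26 mm high; on it, in the middle, stands a steel knob 20 mm across and 30 mm tall (from 26 to 56 mm above the underside), by which it is gripped from above. Origin at the centre of the underside, z up.
- large_square_weight: A steel weight with a square base 60 x 60 mm and the same 26 mm base height and knob as the round ones; it is not needed. Origin at the centre of the underside.
- small_square_weight: A steel weight with a square base 42 x 42 mm and the same 26 mm base height and knob as the round ones; it is not needed. Origin at the centre of the underside.
- long_plate: Loose flat oblong plate of dark wood, 120 x 56 mm and 12 mm thick, with a flush white inlay (a squarish patch about 28 mm across) that lies off-centre, nearer one end. Origin on the plate's underside directly below the middle of the inlay; x runs along the plate to the near end, 35 mm away (the other end is 85 mm away along -x), z up; top face at z = 12 mm.
- square_plate: Loose flat square plate of dark wood, 76 x 76 mm and 12 mm thick, with the same white inlay in its centre. Origin at the centre of the underside; top face at z = 12 mm.
- round_plate: Loose flat round plate of dark wood, 80 mm across and 12 mm thick, with the same white inlay in its centre. Origin at the centre of the underside; top face at z = 12 mm.
Not all that is in view belongs to the job. What is shaped like the round_plate but purple is not meant. What is shaped like the small_round_weight but blue is not meant.

How it is judged:
On the way, in this order (a step that is already met when the one before it is completed fails the run):
1. The large round weight stands on the long plate's inlay, let go (horizontal distance between large_round_weight and long_plate below 0.012 m and z of large_round_weight in the frame of long_plate between 0.009 and 0.016 m and angle between large_round_weight's own z axis and vertical below 0.06 rad and linear speed of large_round_weight below 0.02 m/s and contact force between the fingers and large_round_weight below 0.2 N), for 0.2 s.
2. Then the middle round weight stands on the square plate's inlay, let go (horizontal distance between middle_round_weight and square_plate below 0.012 m and z of middle_round_weight in the frame of square_plate between 0.009 and 0.016 m and angle between middle_round_weight's own z axis and vertical below 0.06 rad and linear speed of middle_round_weight below 0.02 m/s and contact force between the fingers and middle_round_weight below 0.2 N), for 0.2 s.
3. Then the small round weight stands on the round plate's inlay, let go (horizontal distance between small_round_weight and round_plate below 0.012 m and z of small_round_weight in the frame of round_plate between 0.009 and 0.016 m and angle between small_round_weight's own z axis and vertical below 0.06 rad and linear speed of small_round_weight below 0.02 m/s and contact force between the fingers and small_round_weight below 0.2 N), for 0.2 s.
At the end, for the whole second after the job is handed in: Each round weight stands upright and at rest, released, on its plate (large on long, middle on square, small on round) with its centre within 12 mm of the inlay's centre; the plates and the square weights are within 15 mm of where they started (all of step 1 and all of step 2 and all of step 3 and distance of each of large_square_weight, small_square_weight, long_plate, square_plate, round_plate from where it was at the start of the episode below 0.015 m); the robot touches nothing.
It fails at once if a plate is shifted by more than 15 mm (distance of any of long_plate, square_plate, round_plate from where it was at the start of the episode above 0.015 m).
It fails at once if a square weight is moved by more than 15 mm (distance of any of large_square_weight, small_square_weight from where it was at the start of the episode above 0.015 m).
It fails at once if a round weight is dropped on its plate (falls out of the fingers by more than about 8 mm) ((linear speed of large_round_weight above 0.4 m/s and contact force between the fingers and large_round_weight below 0.2 N and horizontal distance between large_round_weight and long_plate below 0.06 m and z of large_round_weight in the frame of long_plate below 0.1 m) or (linear speed of middle_round_weight above 0.4 m/s and contact force between the fingers and middle_round_weight below 0.2 N and horizontal distance between middle_round_weight and square_plate below 0.06 m and z of middle_round_weight in the frame of square_plate below 0.1 m) or (linear speed of small_round_weight above 0.4 m/s and contact force between the fingers and small_round_weight below 0.2 N and horizontal distance between small_round_weight and round_plate below 0.06 m and z of small_round_weight in the frame of round_plate below 0.1 m)).
It fails at once if a round weight is slammed on its plate with more than 80 N (contact force between large_round_weight and long_plate above 80 N or contact force between middle_round_weight and square_plate above 80 N or contact force between small_round_weight and round_plate above 80 N).
It also fails if it takes over 80 s, if anything falls off the work surface, if the arm or the gripper's body presses on something with over 40 N, if the wrist force passes 120 N, or if a joint passes its speed limit or range.

## Working session

There is one attempt and no reset: what is moved stays moved. The work goes in short steps, Python scripts to look and compute and a tool call to move; the robot and the scene stay as the last step left them, time stands still between calls to the robot, and variables do not carry over. Pictures are saved under pics/ and viewed, at most 14 in all, crops included, and the job is handed in when it is done.

Besides the shell and the picture viewer there is one more tool, called as name(argument=value, ...) on one line, values as JSON. move_arm: Moves the arm, as the interface text tells. Shifts and turns lie within -1 to 1; 1 stands for 100 mm of shift or 45 degrees of turn. Its arguments: {"type":"object","properties":{"motion":{"type":"array","items":{"type":"number"}}},"required":["motion"]}

```bash
mkdir -p pics
python3 - <<'E'
from bench import robot
import cv2
for n in("top","side"):
    cv2.imwrite(f"pics/{n}0.png",robot.snapshot(n)[:,:,::-1])
    c=robot.get_calibration(n);print(n,c)
o=robot.get_obs();print(o)
E
```

```text
top {'fx': 566.5574324194597, 'fy': 566.5574324194597, 'cx': 323.9953625046319, 'cy': 235.1010445299509, 'R': array([[ 0.01485683, -0.99965982,  0.02143621],
       [-0.98112103, -0.01870892, -0.19248767],
       [ 0.19282324, -0.01817176, -0.98106523]]), 't': array([-0.06144721,  0.56146803,  1.01032364])}
side {'fx': 477.21663585569087, 'fy': 477.21663585569087, 'cx': 313.72560932083167, 'cy': 246.72475114541953, 'R': array([[-0.98785828, -0.15394278,  0.02092002],
       [-0.10142007,  0.53701162, -0.83745596],
       [ 0.117686  , -0.82940951, -0.54610426]]), 't': array([0.55364979, 0.11735961, 0.89692196])}
{'time': 0.1, 'joint_positions': array([ 1.15290800e+00,  8.78926411e-02,  1.37208896e+00, -3.27031450e-05,
        1.68358355e+00, -1.03128243e-01]), 'qvel': array([-0.00032084, -0.00156859, -0.00390049, -0.00131486, -0.0024326 ,
       -0.0009266 ]), 'joint_torque': array([ 2.24330484e-03, -3.41251981e+01, -3.03301692e+01,  7.19768903e-02,
        3.04124295e-02, -7.83742257e-05]), 'tool_pos': array([0.17010515, 0.52252207, 0.20442208]), 'ee_rot': array([-3.13962729e+00, -1.70729840e-04,  2.82682876e+00]), 'wrist_force': array([-1.46287783,  0.25755391, -0.61648413]), 'wrist_torque': array([-0.0113694 ,  0.03107776,  0.03406789]), 'finger_force': 0.0, 'width': 0.09373288810838586}
```

View pics/top0.png

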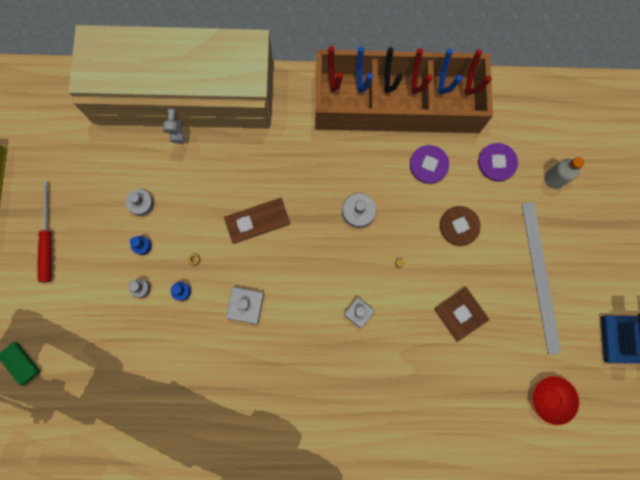

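View pics/side0.png

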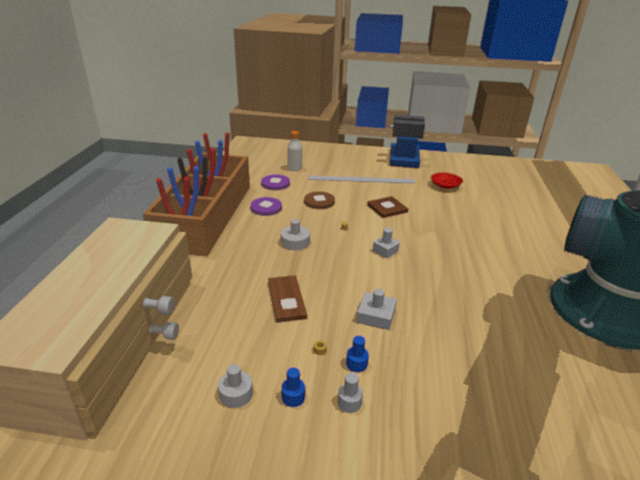

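```bash
cat > h.py <<'E'
from bench import robot
import cv2, numpy as np
def ray(n,uv,z):
    c=robot.get_calibration(n);R=c["R"];C=-R.T@c["t"]
    d=R.T@np.array([(uv[0]-c["cx"])/c["fx"],(uv[1]-c["cy"])/c["fy"],1])
    return (C+d*(z-C[2])/d[2])
def proj(n,X):
    c=robot.get_calibration(n);p=c["R"]@np.array(X)+c["t"]
    return c["fx"]*p[0]/p[2]+c["cx"],c["fy"]*p[1]/p[2]+c["cy"]
def tri(a,b):
    A=[];B=[]
    for n,uv in(("top",a),("side",b)):
        c=robot.get_calibration(n);R=c["R"];C=-R.T@c["t"]
        d=R.T@np.array([(uv[0]-c["cx"])/c["fx"],(uv[1]-c["cy"])/c["fy"],1]);d/=np.linalg.norm(d)
        M=np.eye(3)-np.outer(d,d);A.append(M);B.append(M@C)
    return np.linalg.solve(sum(A),sum(B))
E
python3 - <<'E'
from h import *
T=cv2.imread("pics/top0.png");S=cv2.imread("pics/side0.png")
for n,I,v in(("top",T,150),("side",S,150)):
    h=cv2.cvtColor(I,cv2.COLOR_BGR2HSV)
    for nm,m in(("white",(h[...,1]<45)&(h[...,2]>190)),("grey",(h[...,1]<60)&(h[...,2]>70))):
        k,l,s,c=cv2.connectedComponentsWithStats(m.astype(np.uint8))
        for i in range(1,k):
            if 25<s[i,4]<2500 and (n=="top" or s[i,1]>160):
                print(n,nm,s[i],c[i].round(1),ray(n,c[i],.012 if nm=="white" else .026)[:2].round(4))
def crop(I,x,y,w,h,f): return cv2.resize(I[y:y+h,x:x+w],None,fx=f,fy=f,interpolation=cv2.INTER_CUBIC)
P=[crop(T,x-25,y-25,50,50,5) for x,y in((140,202),(139,285),(359,209))]
Q=[crop(S,x-25,y-25,50,50,5) for x,y in((236,385),(350,390),(295,235))]
cv2.imwrite("pics/crops.png",np.vstack([np.hstack(P),np.hstack(Q)]))
E
```

```text
top grey [163 108  21  35 423] [172.9 126.7] [0.7829 0.2525]
top grey [492 154  14  14 174] [498.6 160.8] [ 0.7261 -0.3991]
top grey [422 156  16  15 173] [429.6 163. ] [ 0.7184 -0.2605]
top grey [546 159  34  29 486] [563.  174.2] [ 0.7009 -0.5271]
top grey [ 43 182   5  48 152] [ 45.  205.5] [0.6161 0.4876]
top grey [126 189  26  27 514] [138.4 201.7] [0.6274 0.3088]
top grey [342 193  34  35 909] [358.7 209.9] [ 0.6196 -0.1195]
top grey [ 522  202   39  152 1964] [540.9 278.4] [ 0.4914 -0.4704]
top grey [236 216  17  16 205] [244.2 223.5] [0.588  0.1024]
top grey [452 217  18  17 205] [460.4 224.9] [ 0.5936 -0.3182]
top grey [128 279  21  19 287] [138.1 287.8] [0.4602 0.2966]
top grey [ 226  287   38   37 1048] [244.6 305.1] [0.4312 0.095 ]
top grey [345 298  29  30 510] [358.9 312.4] [ 0.421  -0.1204]
top grey [453 304  19  20 225] [462.1 313.5] [ 0.422 -0.316]
side white [383 203  10   4  27] [387.4 204.2] [ 0.4221 -0.32  ]
side white [282 299  14   9  95] [288.8 303.3] [0.5906 0.1044]
side grey [309 175 106   8 457] [361.5 178.9] [ 0.4962 -0.4268]
side grey [270 177  11   6  55
[... 351 characters left out ...]
4]
side grey [281 219  29  31 666] [294.9 235.9] [ 0.6191 -0.1051]
side grey [373 228  27  30 485] [386. 244.] [ 0.4213 -0.1093]
side grey [586 261  54  38 435] [612.  285.3] [-0.0122 -0.0424]
side grey [559 274  12  10  59] [564.3 278.8] [ 0.0736 -0.0476]
side grey [ 357  289   40   40 1139] [376.2 309.3] [0.4323 0.1093]
side grey [143 296  31  18 381] [160.4 303.8] [0.8099 0.1627]
side grey [281 298  16  11 154] [288.5 303.1] [0.5878 0.1205]
side grey [579 317  15  12 102] [585.7 323.1] [0.073  0.0813]
side grey [149 322  29  17 326] [165.4 329.6] [0.7744 0.2232]
side grey [ 218  364   35   44 1129] [234.8 387. ] [0.6271 0.3191]
side grey [338 371  25  42 743] [350.1 393.8] [0.461  0.3027]
```

View pics/crops.png

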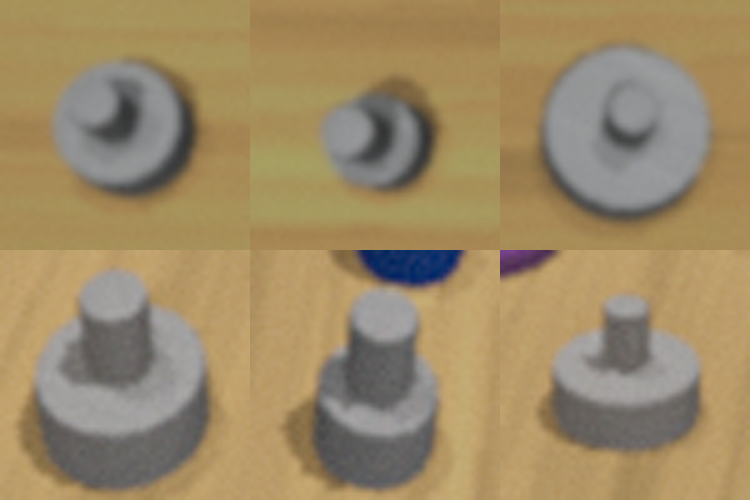

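Top view: the large weight is at (359,210), middle (138,202) and small grey (138,288). The blue copies at (140,245) and (180,291) are out, as are the square weights at (245,305) and (359,312). Inlays on dark wood: long (244,223.5), round (460,225), square (462,313.5). The purple discs at (430,163) and (499,161) are out. The crop shows three grey cylinders with knobs, about 34, 26 and 20 px wide, which gives 66, 50 and 38 mm.

Run:
```python
from h import *
for nm,a,b in(("mid",(134.2,197.2),(233.4,368.4)),("small",(133.8,286.4),(351.4,378.2)),("large",(360.2,205),(295,220.6))):
    print(nm,tri(a,b).round(4),ray("top",a,.056)[:2].round(4),ray("side",b,.056)[:2].round(4))
for nm,a,b in(("long",(244.2,223.5),(288.5,303.1)),("round",(460.4,224.9),(319.4,197.6)),("square",(462.1,313.5),(387.3,204.1))):
    print(nm,tri(a,b).round(4),ray("top",a,.012)[:2].round(4),ray("side",b,.012)[:2].round(4))
# plate outlines (dark wood), angles
h=cv2.cvtColor(cv2.imread("pics/top0.png"),cv2.COLOR_BGR2HSV)
m=((h[...,2]<130)&(h[...,1]>90)).astype(np.uint8)
for c in cv2.findContours(m,cv2.RETR_EXTERNAL,cv2.CHAIN_APPROX_NONE)[0]:
    if 800<cv2.contourArea(c)<4000: print(cv2.minAreaRect(c))
o=robot.get_obs();R=None
from scipy.spatial.transform import Rotation as Ro
print(Ro.from_euler("xyz",o["ee_rot"]).as_matrix().round(3))
```

```text
mid [0.6297 0.309  0.0531] [0.6284 0.308 ] [0.6293 0.3115]
small [0.4607 0.2967 0.0518] [0.4598 0.2954] [0.4612 0.3004]
large [ 0.6218 -0.1199  0.0559] [ 0.6219 -0.1199] [ 0.6216 -0.1197]
long [0.5912 0.1041 0.012 ] [0.5911 0.1041] [0.5912 0.104 ]
round [ 0.5963 -0.3218  0.0125] [ 0.5966 -0.322 ] [ 0.5962 -0.3227]
square [ 0.4227 -0.3195  0.0126] [ 0.4229 -0.3197] [ 0.4225 -0.3206]
((620.5, 339.0), (46.0, 37.0), 90.0)
((460.8581237792969, 313.6013488769531), (42.430389404296875, 40.221683502197266), 54.462318420410156)
((459.5000305175781, 225.5), (41.01219177246094, 39.59798049926758), 45.0)
((257.0154724121094, 220.24000549316406), (29.263996124267578, 61.976070404052734), 71.2413558959961)
((497.26922607421875, 162.15382385253906), (38.274314880371094, 38.551666259765625), 56.3099365234375)
[[-0.951  0.31  -0.001]
 [ 0.31   0.951 -0.002]
 [ 0.    -0.002 -1.   ]]
```

move_arm(motion=[0, 0, -0.1, 0, 0, 0, 0.5, 0, 0, -0.1, 0, 0, 0, 0.5, 0, 0, -0.1, 0, 0, 0, 0.5, 0, 0, -0.1, 0, 0, 0, 0.5, 0, 0, 0, -0.19, -0.27, 0, 0.5, 0, 0, 0, -0.19, -0.27, 0, 0.5, 0, 0, 0, -0.19, -0.27, 0, 0.5, 0, 0, 0, -0.19, -0.27, 0, 0.5, 0, 0, 0, -0.19, -0.27, 0, 0.5, 0, 0, 0, -0.19, -0.27, 0, 0.5, 0, 0, 0, -0.19, -0.27, 0, 0.5, 0, 0, 0, 0, 0, 0, 0.5])

```text
time: 1.1
tool_pos: [0.3057, 0.3299, 0.2051]
ee_rot: [-3.139, 0.001, 3.135]
wrist_force: [-0.0, 0.2, -0.2]
width: 0.0469
finger_force: 0.0
```

move_arm(motion=[0, 0, 0, -0.2, -0.28, 0, 0.5, 0, 0, 0, -0.2, -0.28, 0, 0.5, 0, 0, 0, -0.2, -0.28, 0, 0.5, 0, 0, 0, -0.2, -0.28, 0, 0.5, 0, 0, 0, -0.2, -0.28, 0, 0.5, 0, 0, 0, -0.2, -0.28, 0, 0.5, 0, 0, 0, -0.2, -0.28, 0, 0.5, 0, 0, 0, -0.2, -0.28, 0, 0.5, 0, 0, 0, -0.2, -0.28, 0, 0.5, 0, 0, 0, -0.2, -0.28, 0, 0.5, 0, 0, 0, -0.2, -0.28, 0, 0.5, 0, 0, 0, -0.2, -0.28, 0, 0.5])

```text
time: 2.1
tool_pos: [0.5436, -0.003, 0.2049]
ee_rot: [3.141, -0.001, 3.141]
wrist_force: [0.1, -0.0, 0.1]
width: 0.0472
finger_force: 0.0
```

move_arm(motion=[0, 0, 0, -0.19, -0.29, 0, 0.5, 0, 0, 0, -0.19, -0.29, 0, 0.5, 0, 0, 0, -0.19, -0.28, 0.1, 0.5, 0, 0, 0, -0.19, -0.28, 0.2, 0.5, 0, 0, 0, 0, 0, 0.25, 0.5, 0, 0, 0, 0, 0, 0.2, 0.5, 0, 0, 0, 0, 0, 0, 0.5, 0, 0, 0, 0, 0, 0, 0.5])

```text
time: 2.77
tool_pos: [0.618, -0.1154, 0.1284]
ee_rot: [3.14, -0.004, 3.141]
wrist_force: [-0.4, 0.4, -0.2]
width: 0.0468
finger_force: 0.0
```

move_arm(motion=[0, 0, 0, -0.04, -0.045, 0, 0.5, 0, 0, 0, 0, 0, 0.2, 0.5, 0, 0, 0, 0, 0, 0.2, 0.5, 0, 0, 0, 0, 0, 0.2, 0.5, 0, 0, 0, 0, 0, 0.18, 0.5, 0, 0, 0, 0, 0, 0.1, 0.5, 0, 0, 0, 0, 0, 0.05, 0.5, 0, 0, 0, 0, 0, 0.03, 0.5, 0, 0, 0, 0, 0, 0, 0.5, 0, 0, 0, 0, 0, 0, 0.5])

```text
time: 3.6
tool_pos: [0.6239, -0.121, 0.0361]
ee_rot: [-3.141, 0.003, 3.141]
wrist_force: [-0.1, 0.6, 0.8]
width: 0.047
finger_force: 0.0
```

move_arm(motion=[0, 0, 0, 0.02, 0, 0.03, 0.5, 0, 0, 0, 0, 0, 0.03, 0.5, 0, 0, 0, 0, 0, 0, 0.4, 0, 0, 0, 0, 0, 0, 0.3, 0, 0, 0, 0, 0, 0, 0, 0, 0, 0, 0, 0, 0, 0, 0, 0, 0, 0, 0, 0, 0, 0, 0, 0, 0, 0, 0, 0, 0, 0, 0, 0, 0, 0, 0])

```text
time: 4.35
tool_pos: [0.621, -0.1204, 0.0286]
ee_rot: [3.141, 0.0, 3.141]
wrist_force: [-0.9, 1.5, 1.0]
width: 0.0195
finger_force: 30.0
```

move_arm(motion=[0, 0, 0, 0, 0, -0.1, 0, 0, 0, 0, 0, 0, -0.2, 0, 0, 0, 0, 0, 0, -0.25, 0, 0, 0, 0, 0, 0, -0.25, 0, 0, 0, 0, 0.02, 0.1, 0, 0, 0, 0, 0, 0.05, 0.25, 0, 0, 0, 0, 0, 0.05, 0.3, 0, 0, 0, 0, 0, 0.05, 0.3, 0, 0, 0, 0, 0, 0.05, 0.3, 0, 0, 0, 0, 0, 0.05, 0.3, 0, 0, 0, 0, 0, 0.03, 0.3, 0, 0, 0, 0, 0, 0, 0.25, 0, 0])

```text
time: 5.35
tool_pos: [0.5884, 0.0919, 0.106]
ee_rot: [3.141, -0.005, -3.141]
wrist_force: [0.5, -0.1, -5.3]
width: 0.0196
finger_force: 30.0
```

move_arm(motion=[0, 0, 0, 0, 0.14, 0, 0, 0, 0, 0, 0, 0, 0, 0, 0, 0, 0, 0, 0, 0, 0, 0, 0, 0, 0, 0, 0, 0])

```text
time: 5.68
tool_pos: [0.5906, 0.1022, 0.1075]
ee_rot: [-3.14, -0.002, 3.14]
wrist_force: [-0.1, 0.5, -5.7]
width: 0.0197
finger_force: 30.0
```

Run:
```python
from h import *
T=robot.snapshot("top")[:,:,::-1];S=robot.snapshot("side")[:,:,::-1]
cv2.imwrite("pics/g1.png",np.hstack([cv2.resize(T[150:300,170:330],(400,375)),cv2.resize(S[180:330,210:370],(400,375))]))
print(robot.get_obs()["tool_pos"],robot.get_obs()["ee_rot"])
```

```text
[0.59099868 0.10181715 0.10798851] [-3.14091005e+00 -7.06458313e-04  3.13921803e+00]
```

View pics/g1.png

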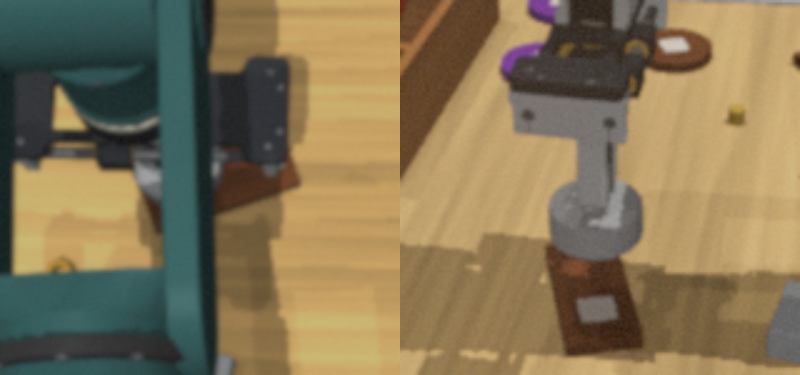

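The side view at pixel (288,265) shows the weight held upright above the long plate. The inlay is visible at (289,303).

move_arm(motion=[0, 0, 0, 0, 0.02, 0.15, 0, 0, 0, 0, 0, 0, 0.2, 0, 0, 0, 0, 0, 0, 0.15, 0, 0, 0, 0, 0, 0, 0.07, 0, 0, 0, 0, 0, 0, 0, 0, 0, 0, 0, 0, 0, 0, 0])

```text
time: 6.28
tool_pos: [0.5911, 0.1044, 0.0515]
ee_rot: [-3.141, -0.0, 3.14]
wrist_force: [0.1, -0.8, -5.6]
width: 0.0195
finger_force: 30.0
```

11 mm are left to go, so I lower it in small steps.

move_arm(motion=[0, 0, 0, 0, 0, 0.03, 0, 0, 0, 0, 0, 0, 0.03, 0, 0, 0, 0, 0, 0, 0.02, 0, 0, 0, 0, 0, 0, 0.01, 0, 0, 0, 0, 0, 0, 0, 0, 0, 0, 0, 0, 0, 0, 0])

```text
time: 6.78
tool_pos: [0.5911, 0.1053, 0.0426]
ee_rot: [3.142, 0.0, 3.141]
wrist_force: [0.7, 0.5, -5.2]
width: 0.0192
finger_force: 30.0
```

move_arm(motion=[0, 0, 0, 0, 0, 0.01, 0, 0, 0, 0, 0, 0, 0.01, 0, 0, 0, 0, 0, 0, 0, 0, 0, 0, 0, 0, 0, 0, 0])

```text
time: 7.12
tool_pos: [0.5912, 0.1053, 0.0406]
ee_rot: [3.141, 0.0, 3.141]
wrist_force: [0.3, -0.7, -5.2]
width: 0.0194
finger_force: 30.0
```

move_arm(motion=[0, 0, 0, 0, 0, 0.005, 0, 0, 0, 0, 0, 0, 0.005, 0, 0, 0, 0, 0, 0, 0, 0, 0, 0, 0, 0, 0, 0, 0])

```text
time: 7.45
tool_pos: [0.5913, 0.1053, 0.0406]
ee_rot: [3.141, 0.001, 3.141]
wrist_force: [-3.0, 0.6, 2.0]
width: 0.0194
finger_force: 30.0
```

It is resting on the plate: the wrist force went from -5 to +2 N. Next I release and rise.

move_arm(motion=[0, 0, 0, 0, 0, 0, 0.3, 0, 0, 0, 0, 0, 0, 0.4, 0, 0, 0, 0, 0, 0, 0.5, 0, 0, 0, 0, 0, 0, 0.5, 0, 0, 0, 0, 0, 0, 0.5, 0, 0, 0, 0, 0, -0.2, 0.5, 0, 0, 0, 0, 0, -0.3, 0.5, 0, 0, 0, 0, 0, -0.3, 0.5, 0, 0, 0, 0, 0, -0.2, 0.5, 0, 0, 0, -0.08, 0.3, 0, 0.5, 0, 0, 0, -0.08, 0.35, 0, 0.5, 0, 0, 0, -0.08, 0.35, 0, 0.5])

```text
time: 8.45
tool_pos: [0.616, 0.2057, 0.1407]
ee_rot: [3.141, 0.002, 3.139]
wrist_force: [-0.1, -0.7, -0.7]
width: 0.0473
finger_force: 0.0
```

move_arm(motion=[0, 0, 0, -0.07, 0.35, 0, 0.5, 0, 0, 0, -0.07, 0.35, 0, 0.5, 0, 0, 0, 0, 0.35, 0, 0.5, 0, 0, 0, 0, 0, 0, 0.5, 0, 0, 0, 0, 0, 0, 0.5])

```text
time: 8.87
tool_pos: [0.6287, 0.312, 0.1386]
ee_rot: [-3.141, -0.001, -3.139]
wrist_force: [-0.4, -0.1, 0.4]
width: 0.047
finger_force: 0.0
```

Run:
```python
from h import *
T=robot.snapshot("top")[:,:,::-1];S=robot.snapshot("side")[:,:,::-1]
cv2.imwrite("pics/g2.png",np.hstack([cv2.resize(T[150:310,100:300],(400,320)),cv2.resize(S[220:420,200:400],(400,320))]))
print(robot.get_obs()["tool_pos"],robot.get_obs()["ee_rot"], proj("side",[.591,.104,.068]),proj("top",[.591,.104,.068]))
```

```text
[0.62920275 0.30951492 0.1392526 ] [-3.14074618e+00 -1.51667315e-04  3.14076201e+00] (np.float64(288.3886047507624), np.float64(278.60551654507896)) (np.float64(240.7174111969532), np.float64(217.1710453274142))
```

View pics/g2.png

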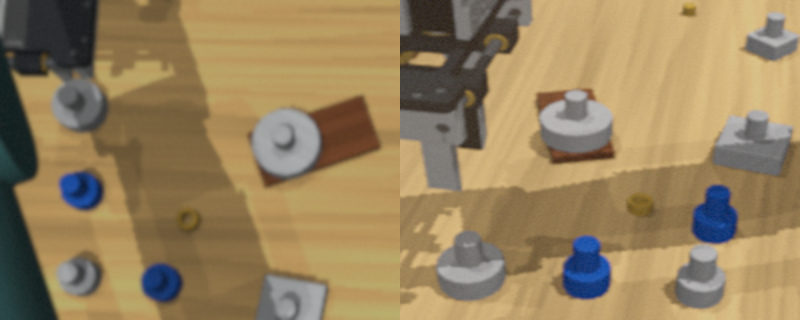

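The large weight stands on the inlay: knob at top (242,216) and side (288,281), within about 2–3 px of the expected spots. Next is the middle weight, directly below the gripper.

move_arm(motion=[0, 0, 0, 0, 0, 0.2, 0.5, 0, 0, 0, 0, 0, 0.25, 0.5, 0, 0, 0, 0, 0, 0.25, 0.5, 0, 0, 0, 0, 0, 0.2, 0.5, 0, 0, 0, 0, 0, 0.1, 0.5, 0, 0, 0, 0, 0, 0.05, 0.5, 0, 0, 0, 0, 0, 0.03, 0.5, 0, 0, 0, 0, 0, 0, 0.5, 0, 0, 0, 0, 0, 0, 0.5, 0, 0, 0, 0, 0, 0, 0.5])

```text
time: 9.8
tool_pos: [0.6303, 0.3105, 0.0335]
ee_rot: [3.14, 0.003, 3.141]
wrist_force: [-0.8, 0.9, 0.5]
width: 0.0475
finger_force: 0.0
```

move_arm(motion=[0, 0, 0, 0.01, -0.01, 0.04, 0.5, 0, 0, 0, 0, 0, 0, 0.4, 0, 0, 0, 0, 0, 0, 0.3, 0, 0, 0, 0, 0, 0, 0, 0, 0, 0, 0, 0, 0, 0, 0, 0, 0, 0, 0, 0, 0, 0, 0, 0, 0, 0, 0, 0, 0, 0, 0, 0, 0, 0, 0])

```text
time: 10.47
tool_pos: [0.6282, 0.3099, 0.0277]
ee_rot: [3.14, 0.0, 3.141]
wrist_force: [0.6, 2.8, 0.3]
width: 0.0195
finger_force: 30.0
```

move_arm(motion=[0, 0, 0, 0, 0, -0.15, 0, 0, 0, 0, 0, 0, -0.25, 0, 0, 0, 0, 0, 0, -0.3, 0, 0, 0, 0, 0, 0, -0.3, 0, 0, 0, 0, 0, 0, -0.3, 0, 0, 0, 0, 0, 0, -0.1, 0, 0, 0, 0, 0.05, -0.15, 0, 0, 0, 0, 0, 0.1, -0.3, 0, 0, 0, 0, 0, 0.1, -0.3, 0, 0, 0, 0, 0, 0.1, -0.3, 0, 0, 0, 0, 0, 0.1, -0.3, 0, 0, 0, 0, 0, 0.1, -0.3, 0, 0])

```text
time: 11.47
tool_pos: [0.5713, 0.1425, 0.1648]
ee_rot: [-3.14, -0.004, 3.141]
wrist_force: [0.6, 0.0, -3.2]
width: 0.0196
finger_force: 30.0
```

move_arm(motion=[0, 0, 0, 0.1, -0.3, 0, 0, 0, 0, 0, 0.1, -0.3, 0, 0, 0, 0, 0, 0.1, -0.3, 0, 0, 0, 0, 0, 0.1, -0.3, 0, 0, 0, 0, 0, 0.1, -0.3, 0, 0, 0, 0, 0, 0.1, -0.3, 0, 0, 0, 0, 0, 0.1, -0.3, 0, 0, 0, 0, 0, 0.1, -0.3, 0, 0, 0, 0, 0, 0.1, -0.3, 0, 0, 0, 0, 0, 0.1, -0.3, 0, 0, 0, 0, 0, 0.1, -0.3, 0, 0, 0, 0, 0, 0.1, -0.3, 0, 0])

```text
time: 12.47
tool_pos: [0.4509, -0.2167, 0.1654]
ee_rot: [3.14, -0.003, 3.141]
wrist_force: [0.3, -0.6, -3.5]
width: 0.0194
finger_force: 30.0
```

move_arm(motion=[0, 0, 0, 0.1, -0.3, 0, 0, 0, 0, 0, 0.1, -0.3, 0, 0, 0, 0, 0, 0.1, -0.25, 0, 0, 0, 0, 0, 0, -0.15, 0, 0, 0, 0, 0, 0, 0, 0, 0, 0, 0, 0, 0, 0, 0, 0, 0, 0, 0, 0, 0, 0, 0])

```text
time: 13.05
tool_pos: [0.4229, -0.3144, 0.1665]
ee_rot: [3.139, -0.001, -3.141]
wrist_force: [1.3, -0.2, -4.0]
width: 0.0195
finger_force: 30.0
```

move_arm(motion=[0, 0, 0, 0, -0.05, 0.15, 0, 0, 0, 0, 0, 0, 0.25, 0, 0, 0, 0, 0, 0, 0.25, 0, 0, 0, 0, 0, 0, 0.25, 0, 0, 0, 0, 0, 0, 0.15, 0, 0, 0, 0, 0, 0, 0.08, 0, 0, 0, 0, 0, 0, 0, 0, 0, 0, 0, 0, 0, 0, 0, 0, 0, 0, 0, 0, 0, 0])

```text
time: 13.8
tool_pos: [0.424, -0.321, 0.0562]
ee_rot: [-3.14, 0.002, -3.141]
wrist_force: [-0.3, -0.0, -3.4]
width: 0.0196
finger_force: 30.0
```

Run:
```python
from h import *
S=robot.snapshot("side")[:,:,::-1]
cv2.imwrite("pics/g3.png",cv2.resize(S[150:270,330:450],(480,480)))
print(robot.get_obs()["tool_pos"])
```

```text
[ 0.42400372 -0.32130291  0.0564098 ]
```

View pics/g3.png

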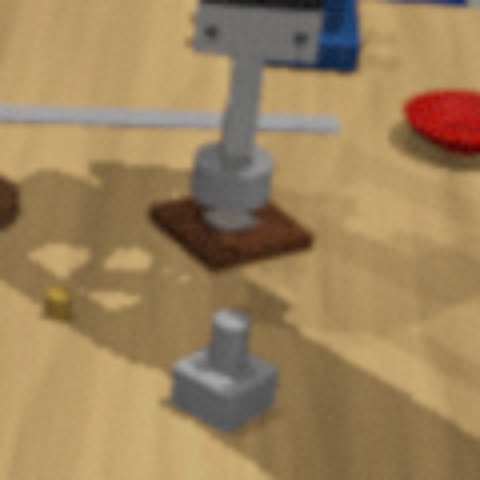

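The weight at side (388,195) hangs upright just above the square plate's inlay. 16 mm are left.

move_arm(motion=[0, 0, 0, 0.01, 0.015, 0.05, 0, 0, 0, 0, 0, 0, 0.04, 0, 0, 0, 0, 0, 0, 0.03, 0, 0, 0, 0, 0, 0, 0.02, 0, 0, 0, 0, 0, 0, 0, 0, 0, 0, 0, 0, 0, 0, 0, 0, 0, 0, 0, 0, 0, 0])

```text
time: 14.43
tool_pos: [0.4218, -0.3192, 0.0404]
ee_rot: [3.141, 0.0, 3.141]
wrist_force: [0.1, -0.7, -4.1]
width: 0.0193
finger_force: 30.0
```

move_arm(motion=[0, 0, 0, 0, 0, 0.01, 0, 0, 0, 0, 0, 0, 0.005, 0, 0, 0, 0, 0, 0, 0, 0, 0, 0, 0, 0, 0, 0, 0])

```text
time: 14.77
tool_pos: [0.422, -0.3194, 0.0396]
ee_rot: [-3.141, 0.001, 3.141]
wrist_force: [-0.6, 0.5, 0.3]
width: 0.0193
finger_force: 30.0
```

Contact: the load is off the wrist. Next I release, rise and go to the small grey weight.

move_arm(motion=[0, 0, 0, 0, 0, 0, 0.3, 0, 0, 0, 0, 0, 0, 0.4, 0, 0, 0, 0, 0, 0, 0.5, 0, 0, 0, 0, 0, 0, 0.5, 0, 0, 0, 0, 0, 0, 0.5, 0, 0, 0, 0, 0, -0.2, 0.5, 0, 0, 0, 0, 0, -0.3, 0.5, 0, 0, 0, 0, 0, -0.3, 0.5, 0, 0, 0, 0, 0, -0.3, 0.5, 0, 0, 0, 0, 0.15, 0, 0.5, 0, 0, 0, -0.02, 0.3, 0, 0.5, 0, 0, 0, -0.02, 0.3, 0, 0.5])

```text
time: 15.77
tool_pos: [0.4259, -0.2438, 0.1493]
ee_rot: [-3.141, 0.001, 3.139]
wrist_force: [0.8, 1.0, 0.1]
width: 0.0472
finger_force: 0.0
```

move_arm(motion=[0, 0, 0, -0.02, 0.35, 0, 0.5, 0, 0, 0, -0.02, 0.35, 0, 0.5, 0, 0, 0, -0.02, 0.35, 0, 0.5, 0, 0, 0, -0.02, 0.35, 0, 0.5, 0, 0, 0, -0.02, 0.35, 0, 0.5, 0, 0, 0, -0.02, 0.35, 0, 0.5, 0, 0, 0, -0.02, 0.35, 0, 0.5, 0, 0, 0, -0.02, 0.35, 0, 0.5, 0, 0, 0, -0.02, 0.35, 0, 0.5, 0, 0, 0, -0.02, 0.35, 0, 0.5, 0, 0, 0, -0.02, 0.35, 0, 0.5, 0, 0, 0, -0.02, 0.35, 0, 0.5])

```text
time: 16.77
tool_pos: [0.4494, 0.1778, 0.1485]
ee_rot: [3.142, -0.0, 3.141]
wrist_force: [0.0, 0.4, -0.1]
width: 0.047
finger_force: 0.0
```

Run:
```python
from h import *
T=robot.snapshot("top")[:,:,::-1];S=robot.snapshot("side")[:,:,::-1]
cv2.imwrite("pics/g4.png",np.hstack([cv2.resize(T[270:350,420:500],(400,400)),cv2.resize(S[160:240,350:430],(400,400))]))
print(robot.get_obs()["tool_pos"], proj("side",[.4227,-.3196,.068]),proj("top",[.4227,-.3196,.068]))
```

```text
[0.44917061 0.18018541 0.14829369] (np.float64(389.5792722610383), np.float64(184.12307954643538)) (np.float64(470.0589133257906), np.float64(311.84100018159427))
```

View pics/g4.png

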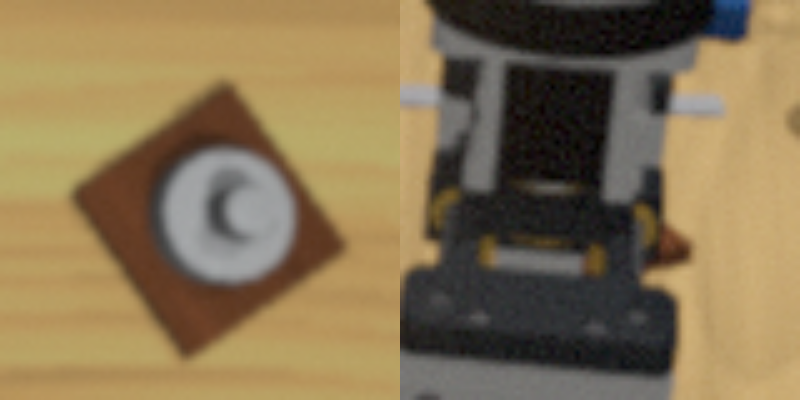

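The middle weight's knob at top (469,311) matches the expected (470,312), so it is centred on the square plate.

move_arm(motion=[0, 0, 0, -0.03, 0.35, 0, 0.5, 0, 0, 0, -0.03, 0.3, 0, 0.5, 0, 0, 0, -0.03, 0.3, 0, 0.5, 0, 0, 0, -0.02, 0.2, 0, 0.5, 0, 0, 0, 0, 0, 0.2, 0.5, 0, 0, 0, 0, 0, 0.25, 0.5, 0, 0, 0, 0, 0, 0.1, 0.5, 0, 0, 0, 0, 0, 0, 0.5, 0, 0, 0, 0, 0, 0, 0.5, 0, 0, 0, 0, 0, 0, 0.5])

```text
time: 17.7
tool_pos: [0.4619, 0.2906, 0.0953]
ee_rot: [3.141, 0.002, 3.14]
wrist_force: [0.1, 0.2, 1.4]
width: 0.0468
finger_force: 0.0
```

move_arm(motion=[0, 0, 0, 0.01, 0.06, 0, 0.5, 0, 0, 0, 0, 0, 0.15, 0.5, 0, 0, 0, 0, 0, 0.2, 0.5, 0, 0, 0, 0, 0, 0.15, 0.5, 0, 0, 0, 0, 0, 0.1, 0.5, 0, 0, 0, 0, 0, 0.04, 0.5, 0, 0, 0, 0, 0, 0, 0.5, 0, 0, 0, 0, 0, 0, 0.5, 0, 0, 0, 0, 0, 0, 0.5])

```text
time: 18.45
tool_pos: [0.4611, 0.2974, 0.0314]
ee_rot: [3.14, 0.002, 3.141]
wrist_force: [0.5, 0.5, 0.3]
width: 0.0471
finger_force: 0.0
```

move_arm(motion=[0, 0, 0, 0, -0.005, 0.02, 0.5, 0, 0, 0, 0, 0, 0, 0.4, 0, 0, 0, 0, 0, 0, 0.3, 0, 0, 0, 0, 0, 0, 0, 0, 0, 0, 0, 0, 0, 0, 0, 0, 0, 0, 0, 0, 0, 0, 0, 0, 0, 0, 0, 0, 0, 0, 0, 0, 0, 0, 0])

```text
time: 19.12
tool_pos: [0.4603, 0.2968, 0.0282]
ee_rot: [3.141, 0.0, 3.141]
wrist_force: [0.5, 1.0, 1.2]
width: 0.0194
finger_force: 30.0
```

move_arm(motion=[0, 0, 0, 0, 0, -0.15, 0, 0, 0, 0, 0, 0, -0.25, 0, 0, 0, 0, 0, 0, -0.3, 0, 0, 0, 0, 0, 0, -0.3, 0, 0, 0, 0, 0, 0, -0.3, 0, 0, 0, 0, 0, 0, -0.1, 0, 0, 0, 0, -0.03, -0.15, 0, 0, 0, 0, 0, -0.07, -0.3, 0, 0, 0, 0, 0, -0.07, -0.3, 0, 0, 0, 0, 0, -0.07, -0.3, 0, 0, 0, 0, 0, -0.07, -0.3, 0, 0, 0, 0, 0, -0.07, -0.3, 0, 0])

```text
time: 20.12
tool_pos: [0.4972, 0.1296, 0.1659]
ee_rot: [-3.141, -0.003, 3.141]
wrist_force: [1.0, -0.1, -3.6]
width: 0.0191
finger_force: 30.0
```

move_arm(motion=[0, 0, 0, -0.07, -0.3, 0, 0, 0, 0, 0, -0.07, -0.3, 0, 0, 0, 0, 0, -0.07, -0.3, 0, 0, 0, 0, 0, -0.07, -0.3, 0, 0, 0, 0, 0, -0.07, -0.3, 0, 0, 0, 0, 0, -0.07, -0.3, 0, 0, 0, 0, 0, -0.07, -0.3, 0, 0, 0, 0, 0, -0.07, -0.3, 0, 0, 0, 0, 0, -0.07, -0.3, 0, 0, 0, 0, 0, -0.07, -0.3, 0, 0, 0, 0, 0, -0.07, -0.3, 0, 0, 0, 0, 0, -0.07, -0.3, 0, 0])

```text
time: 21.12
tool_pos: [0.5809, -0.2301, 0.1654]
ee_rot: [3.14, -0.004, 3.141]
wrist_force: [-0.7, 1.1, -2.8]
width: 0.0194
finger_force: 30.0
```

move_arm(motion=[0, 0, 0, -0.07, -0.3, 0, 0, 0, 0, 0, -0.07, -0.3, 0, 0, 0, 0, 0, 0, -0.2, 0, 0, 0, 0, 0, 0, -0.1, 0, 0, 0, 0, 0, 0, 0, 0, 0, 0, 0, 0, 0, 0, 0, 0, 0, 0, 0, 0, 0, 0, 0, 0, 0, 0, 0, 0, 0, 0])

```text
time: 21.78
tool_pos: [0.5959, -0.3171, 0.168]
ee_rot: [3.141, -0.0, -3.14]
wrist_force: [-0.8, -0.4, -2.6]
width: 0.0193
finger_force: 30.0
```

move_arm(motion=[0, 0, 0, 0, -0.05, 0.15, 0, 0, 0, 0, 0, 0, 0.25, 0, 0, 0, 0, 0, 0, 0.25, 0, 0, 0, 0, 0, 0, 0.25, 0, 0, 0, 0, 0, 0, 0.15, 0, 0, 0, 0, 0, 0, 0.08, 0, 0, 0, 0, 0, 0, 0, 0, 0, 0, 0, 0, 0, 0, 0, 0, 0, 0, 0, 0, 0, 0, 0, 0, 0, 0, 0, 0, 0])

```text
time: 22.62
tool_pos: [0.597, -0.3243, 0.0575]
ee_rot: [-3.139, 0.004, 3.141]
wrist_force: [0.0, -0.4, -3.1]
width: 0.0191
finger_force: 30.0
```

move_arm(motion=[0, 0, 0, 0.01, 0.02, 0.05, 0, 0, 0, 0, 0, 0, 0.04, 0, 0, 0, 0, 0, 0, 0.03, 0, 0, 0, 0, 0, 0, 0.02, 0, 0, 0, 0, 0, 0, 0.01, 0, 0, 0, 0, 0, 0, 0, 0, 0, 0, 0, 0, 0, 0, 0, 0, 0, 0, 0, 0, 0, 0])

```text
time: 23.28
tool_pos: [0.5947, -0.3217, 0.0403]
ee_rot: [3.141, -0.0, 3.141]
wrist_force: [-2.5, 1.2, 0.4]
width: 0.0194
finger_force: 30.0
```

Contact, with the load off the wrist. Release and rise.

move_arm(motion=[0, 0, 0, 0, 0, 0, 0.3, 0, 0, 0, 0, 0, 0, 0.4, 0, 0, 0, 0, 0, 0, 0.5, 0, 0, 0, 0, 0, 0, 0.5, 0, 0, 0, 0, 0, 0, 0.5, 0, 0, 0, 0, 0, -0.2, 0.5, 0, 0, 0, 0, 0, -0.3, 0.5, 0, 0, 0, 0, 0, -0.3, 0.5, 0, 0, 0, 0, 0, -0.3, 0.5, 0, 0, 0, 0.3, 0.3, 0, 0.5, 0, 0, 0, 0.3, 0.3, 0, 0.5, 0, 0, 0, 0.3, 0.3, 0, 0.5])

```text
time: 24.28
tool_pos: [0.5062, -0.233, 0.1505]
ee_rot: [-3.141, 0.002, 3.14]
wrist_force: [1.0, 0.1, -0.2]
width: 0.0469
finger_force: 0.0
```

move_arm(motion=[0, 0, 0, 0.2, 0.3, -0.2, 0.5, 0, 0, 0, 0.2, 0.3, -0.1, 0.5, 0, 0, 0, 0, 0.3, 0, 0.5, 0, 0, 0, 0, 0.3, 0, 0.5, 0, 0, 0, 0, 0.3, 0, 0.5, 0, 0, 0, 0, 0, 0, 0.5, 0, 0, 0, 0, 0, 0, 0.5, 0, 0, 0, 0, 0, 0, 0.5, 0, 0, 0, 0, 0, 0, 0.5])

```text
time: 25.03
tool_pos: [0.4666, -0.0843, 0.1799]
ee_rot: [-3.141, 0.0, 3.14]
wrist_force: [0.5, 0.5, -0.2]
width: 0.0467
finger_force: 0.0
```

Run:
```python
from h import *
T=robot.snapshot("top")[:,:,::-1]
cv2.imwrite("pics/end.png",T)
for p in([.5963,-.322,.068],[.4227,-.3196,.068],[.591,.104,.068]):print(proj("top",p))
print(robot.get_obs()["tool_pos"])
```

```text
(np.float64(468.10934138641164), np.float64(218.79304030418504))
(np.float64(470.0589133257906), np.float64(311.84100018159427))
(np.float64(240.7174111969532), np.float64(217.1710453274142))
[ 0.46660459 -0.08438385  0.17980339]
```

View pics/end.png

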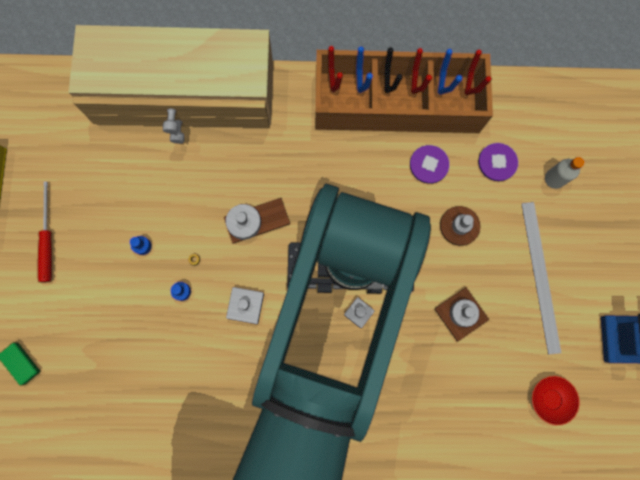

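All three weights are centred: knobs at (467,219), (469,312) and (242,217) match the expected positions. The plates and square weights have not moved, and the robot is clear.

```bash
python3 -c "
from bench import robot
print(robot.close_job())"
```

```text
the job is handed in; nothing more can be done
None
```

I placed all three round weights on their inlays in order (large on long, middle on square, small on round), let each go, and handed in the job at about 25 s; the hand-in returned no verdict, but the last picture shows them centred and the plates and square weights unmoved.

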